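Pack the pastry tools into the caddy

ROBOT

A 6-joint arm with a two-finger parallel gripper is mounted at the origin on a cart in front of the work surface, level with it; the furniture and walls round the work are solid. World frame = base frame: x ahead of the robot, y to its left, z up, the work surface at z = 0. Lengths are in m, angles in rad, forces in N, time in s.
With the tool pointing down it reaches from about 0.325 to 0.9 m from the base axis. Payload 3.5 kg.
Tool frame: the origin (TCP) lies midway between the tips of the shut fingers; the grasp point (between the pads) lies 19 mm behind it (ctrl.hold_point_z is the distance from the TCP to the grasp point, in m); z points along the fingers, y is the line along which they close (so a half turn about z gives the same grasp; the last joint's range is limited). The gripper opens to 85 mm and grips with 20 to 120 N. Pads are 22 mm wide; open, the fingers measure 114 mm over their backs; the gripper's body (76 mm by 85 mm) begins 54 mm behind the grasp point. The pads swing forward as they close: fully open they stand 13 mm farther back than shut.
Start: joints at [-1.293, 0.276, -0.026, 1.268, 0, 1.467], TCP at [0.232, -0.58, 0.231] pointing down, gripper open.
Joint ranges: [-3.12, 3.12], [-0.85, 1.88], [-1.08, 1.24], [-1.95, 2.15], [-1.57, 1.53], [-3.14, 3.14]. Speed limits (rad/s): [2.57, 2.57, 3.14, 3.14, 3.14, 3.14].

INTERFACE

Orientations are given as a rotation vector (axis times angle).
In Python, from bench import ctrl gives the robot as it stands.
- The arm moves only by the tool apply_moves, never from a script. Its arguments are lists of equal length, an entry for each row: "grip": the finger opening in mm, from 0 to 85.4; "delta_pos": the shift along the tool's x, y, z in mm, a list of three; "roll": the turn about the tool's z in degrees. In form: {"grip": [grip, ...], "delta_pos": [[dx, dy, dz], ...], "roll": [roll, ...]}. A call has 1 to 5 rows; each row shifts and turns the commanded pose from where the row before left it, along the tool's axes as they then stand; what a row does not reach is not made up. A row lasts 1/8 s, in which the tool goes at most 62.5 mm and 10.7 degrees, less where a joint would pass 70% of its speed; a pose out of reach is approached as far as the arm can. A call is refused whole if a number of a shift passes 62.5 or a number of a turn 10.7, either way. A call with a gripper value outside its range is refused whole. The fingers move at their own pace and stop on an object; "newtons" is the grip in N (left out, the last holds). Time passes only in rows, so rows that do not move let the fingers close. It gives the time, the measured TCP pose, the force, the opening and the grip force at its end, in the units of the state.
- ctrl.sense(): the state, without advancing time (a new reading comes with each control period).
- ctrl.get_image(name): name is "side" or "top"; returns (picture, depth): 384x512x3 uint8, red, green, blue; 384x512 float32, m along the optical axis (not along the pixel's ray), 0 where there is no reading.
- ctrl.camera_params(name): a dict with "fx", "fy", "cx", "cy" (pixels), "distortion" ([k1, k2, p1, p2, k3] as OpenCV has them; the pictures are not rectified), "cam_to_world" (4x4, takes a point from camera to world coordinates). Camera axes: x right, y up, looking along -z (the intrinsics and any distortion apply to the point x, -y, -z); pixel columns grow to the right and rows downward; lengths in m; the calibration is good to about 2 mm. A picture is of the moment at which its call begins. camera_params takes no time and is no camera call.
- ctrl.sign_off(): hands the job in; it is judged then, once.
Trained networks look in the newest picture that a camera, given by its name, has taken for a name from the list of things; names that differ only in an ending like _2 or _b are one class to them, and where a whole thing is asked for, a point or a joint stands for the part that bears it (a point fixed in the world has none). Each returns a list of dicts, best first, with "conf" (0 to 1); they miss things now and then, are a little off and sometimes report something else, mostly with a low value. They report only what shows in the picture. A call takes as long as a camera call. They do not tell look-alikes from the thing itself.
- ctrl.recognise(camera, label): "location" ([x, y, z] in m, in world coordinates, good to about 4 mm: the middle of the surface that is visible of it).
- ctrl.masks_of(camera, label): "mask" (384x512 bool, what is visible of it).
- ctrl.mark_of(camera, label): "location" ([x, y, z] in m, in world coordinates, good to about 4 mm: a listed point, or the origin of a listed thing).
The state is a dict: "t": time; "q": joint angles; "joint_velocities": joint speeds; "joint_torque": joint torques, N m; "eef_pos": TCP position; "orientation": TCP orientation; "force": force on the tool from outside, world axes, zero at the start; "moment": the same for the moment, N m; "gripper_width": finger opening in m; "grasp_force": force on a finger pad.
Only numpy, scipy, OpenCV 4.12 (cv2) and the standard library are available. Lean on these libraries where they do the work, as an engineer would, in place of code of your own. Each camera call takes 0.05 s, during which the arm holds its last target. There are 200 camera calls.

TASK

Put the four pastry tools away in the wooden caddy, each lying flat on the floor of its own bay: the pastry wheel in the narrow long bay, the pastry brush in the wide long bay, the smooth round cutter in the larger square bay and the smaller fluted cutter in the smaller square bay, the cutters standing with their handles on top. Leave the screwdriver and the plain jar ring without a handle where they are.

Things in the scene. Friction and masses are not known exactly. Their poses are not given: they have to be found in the camera images.
- pastry_wheel: pastry wheel, 161x26x27 mm, 75 g, lying on the table: stout brown wooden handle (24 mm wide, 26 high, from 80 mm behind to 18 mm ahead of the origin) and a small crimped wheel on a thin neck. Origin: centre of the underside of the whole; x along the handle toward the wheel, z up. Grip across y, 18 mm behind the origin.
- pastry_brush: flat pastry brush, 182x39x12 mm, 50 g, lying flat: beech handle, tin ferrule, bristles. Origin: centre of its underside; x toward the bristles, z up. The handle (10 mm high, 17 wide) runs from 91 to 13 mm behind the origin, then widens to 28 mm at 10 mm ahead and 36 at the bristles. Grip across y, 18 mm behind the origin.
- cutter_round: larger pastry cutter, 35 g: smooth round tin ring 66 mm across, 24 mm high, standing, a strip handle arching over it to 41 mm height, roughly along the cutter's y. Origin: centre of the ring's underside, z up. Grip across the ring along its own x, 12 to 24 mm above the underside.
- cutter_fluted: smaller pastry cutter, 35 g: fluted (wavy) tin ring 54 mm across, 22 mm high, standing, a strip handle arching over it to 39 mm height, from its -x+y side to its +x-y side. Origin: centre of the ring's underside, z up. Grip across the ring along its own +x+y diagonal, clear of the handle's feet, 12 to 22 mm above the underside.
- long_bay_narrow: the long bay of the caddy with the narrow opening and thick side walls: opening 185 mm (x) by 46 mm (y) in a 216x80 mm wooden insert. It may be either of the caddy's two long places. Cork floor. Fixed in the caddy; its floor is 9 mm and its top edge 19 mm above the table. Origin at the centre of its underside, 6 mm above the table (3 mm below its floor), z up. x along its length.
- long_bay_wide: the long bay of the caddy with the wide opening and thin walls: opening 206 mm (x) by 70 mm (y) in a 216x80 mm wooden insert. It may be either of the caddy's two long places. Cork floor. Fixed in the caddy; its floor is 9 mm and its top edge 19 mm above the table. Origin at the centre of its underside, 6 mm above the table (3 mm below its floor), z up. x along its length.
- square_bay_large: the square bay with the larger opening (90x90 mm, thin walls) in a 100x100 mm wooden insert. It may be either of the caddy's two square places. Cork floor. Fixed in the caddy; its floor is 9 mm and its top edge 19 mm above the table. Origin at the centre of its underside, 6 mm above the table (3 mm below its floor), z up.
- square_bay_small: the square bay with the smaller opening (74x74 mm, thick walls) in a 100x100 mm wooden insert. It may be either of the caddy's two square places. Cork floor. Fixed in the caddy; its floor is 9 mm and its top edge 19 mm above the table. Origin at the centre of its underside, 6 mm above the table (3 mm below its floor), z up.
- screwdriver: screwdriver, 160 mm long, with a wooden handle and a steel blade, lying on the table among the tools; it is no pastry tool and stays. Origin at the centre of its underside, x along it toward the blade.
- jar_ring: plain low steel ring of a preserving jar, 65 mm across, 22 mm high, without any handle over it, standing on the table; it is no cutter and stays. Origin at the centre of its underside, z up.
Mind the look-alikes: they are no part of the job. What is shaped like the cutter_round but orange is not meant.

How it is judged:
At the end, for the whole second after the job is handed in: Each tool rests flat and still on the floor of its own bay, inside the opening (origin from the bay centre: wheel 17 mm along, 15 across; brush 17, 21; round cutter 16 each way; fluted 14; tilt under 0.15 rad, origin under 8 mm above bay underside); screwdriver and jar ring within 20 mm (x of pastry_wheel in the frame of long_bay_narrow between -0.017 and 0.017 m and y of pastry_wheel in the frame of long_bay_narrow between -0.015 and 0.015 m and z of pastry_wheel in the frame of long_bay_narrow between -0.001 and 0.008 m and angle between each of pastry_wheel, pastry_brush, cutter_round, cutter_fluted's own z axis and vertical below 0.15 rad and linear speed of each of pastry_wheel, pastry_brush, cutter_round, cutter_fluted below 0.02 m/s and angular speed of each of pastry_wheel, pastry_brush, cutter_round, cutter_fluted below 0.3 rad/s and x of pastry_brush in the frame of long_bay_wide between -0.017 and 0.017 m and y of pastry_brush in the frame of long_bay_wide between -0.021 and 0.021 m and z of pastry_brush in the frame of long_bay_wide between -0.001 and 0.008 m and x of cutter_round in the frame of square_bay_large between -0.016 and 0.016 m and y of cutter_round in the frame of square_bay_large between -0.016 and 0.016 m and z of cutter_round in the frame of square_bay_large between -0.001 and 0.008 m and x of cutter_fluted in the frame of square_bay_small between -0.014 and 0.014 m and y of cutter_fluted in the frame of square_bay_small between -0.014 and 0.014 m and z of cutter_fluted in the frame of square_bay_small between -0.001 and 0.008 m and distance of each of screwdriver, jar_ring from where it was at the start of the episode below 0.02 m); the robot touches nothing.
It fails at once if the screwdriver is moved (more than 30 mm) (distance of screwdriver from where it was at the start of the episode above 0.03 m).
It fails at once if the jar ring is moved (more than 30 mm) (distance of jar_ring from where it was at the start of the episode above 0.03 m).
It also fails if it takes over 128 s, if anything falls off the work surface, if the arm or the gripper's body presses on something with over 40 N, if the wrist force passes 120 N, or if a joint passes its speed limit or range.

## Working session

There is one attempt and no reset: what is moved stays moved. The work goes in short steps, Python scripts to look and compute and a tool call to move; the robot and the scene stay as the last step left them, time stands still between calls to the robot, and variables do not carry over. Pictures are saved under pics/ and viewed, at most 18 in all, crops included, and the job is handed in when it is done.

Besides the shell and the picture viewer there is one more tool, called as a command line: name --pt "numbers of a row" for each row, then --argument value for the rest. apply_moves: Moves the arm, as the interface text tells. Its arguments: {"type":"object","properties":{"grip":{"type":"array","items":{"type":"number"}},"delta_pos":{"type":"array","items":{"type":"array","items":{"type":"number"}}},"roll":{"type":"array","items":{"type":"number"}},"newtons":{"type":"number"}},"required":["grip","delta_pos","roll"]}

```bash
mkdir -p pics; ls; python3 - <<'E'
from bench import ctrl
import cv2, numpy as np
for n in("top","side"):
    im,d=ctrl.get_image(n); cv2.imwrite(f"pics/{n}0.png",cv2.resize(im[:,:,::-1],(800,600),interpolation=cv2.INTER_CUBIC))
    p=ctrl.camera_params(n); print(n,p)
    for l in "pastry_wheel pastry_brush cutter_round cutter_fluted long_bay_narrow long_bay_wide square_bay_large square_bay_small screwdriver jar_ring".split():
        print(l,[(np.round(r["location"],3).tolist(),round(float(r["conf"]),2)) for r in ctrl.mark_of(n,l)[:3]])
print(ctrl.sense())
E
```

```text
pics
top {'fx': 453.7675537730658, 'fy': 453.7675537730658, 'cx': 253.06587326173545, 'cy': 192.6754902554082, 'distortion': array([0.04116703, 0.        , 0.        , 0.        , 0.        ]), 'cam_to_world': array([[-0.00813215,  0.99907039, -0.04233458,  0.46836486],
       [-0.99995023, -0.00788003,  0.00611889,  0.00256228],
       [ 0.00577961,  0.04238223,  0.99908475,  1.48424408],
       [ 0.        ,  0.        ,  0.        ,  1.        ]])}
pastry_wheel [([0.652, -0.285, 0.001], 0.52)]
pastry_brush [([0.642, -0.133, 0.004], 0.8)]
cutter_round [([0.588, -0.378, -0.0], 0.64), ([0.453, -0.218, 0.001], 0.43)]
cutter_fluted [([0.66, 0.005, 0.001], 0.5)]
long_bay_narrow [([0.468, 0.341, 0.004], 0.56)]
long_bay_wide [([0.485, 0.261, 0.004], 0.77)]
square_bay_large [([0.444, 0.159, 0.002], 0.89)]
square_bay_small [([0.56, 0.18, 0.003], 0.6)]
screwdriver [([0.451, -0.352, 0.0], 0.82)]
jar_ring [([0.444, -0.061, 0.0], 0.49)]
side {'fx': 486.01054082352067, 'fy': 486.01054082352067, 'cx': 254.6253848161001, 'cy': 191.47459440358568, 'distortion': array([-0.113821,  0.      ,  0.     
[... 766 characters left out ...]
0.003], 0.19)]
{'t': 1.1, 'q': array([-1.29339956e+00,  2.76396188e-01, -2.63931554e-02,  1.26799531e+00,
       -1.50219391e-05,  1.46739792e+00]), 'joint_velocities': array([-0.00247833,  0.00058759, -0.00046061,  0.00111124, -0.00042839,
        0.00118256]), 'joint_torque': array([-5.82325574e-04, -4.45505083e+01,  2.95569885e+01,  9.14685061e-04,
       -1.96449246e-04,  2.41772469e-07]), 'eef_pos': array([ 0.232275  , -0.58023814,  0.23131889]), 'orientation': array([ 3.08480845e+00,  5.94541793e-01, -2.19133385e-05]), 'force': array([ 0.00276922, -0.68351481, -0.15405313]), 'moment': array([0.02426171, 0.00988779, 0.00571997]), 'grasp_force': 0.0, 'gripper_width': 0.08529506664873539}
```

View pics/top0.png

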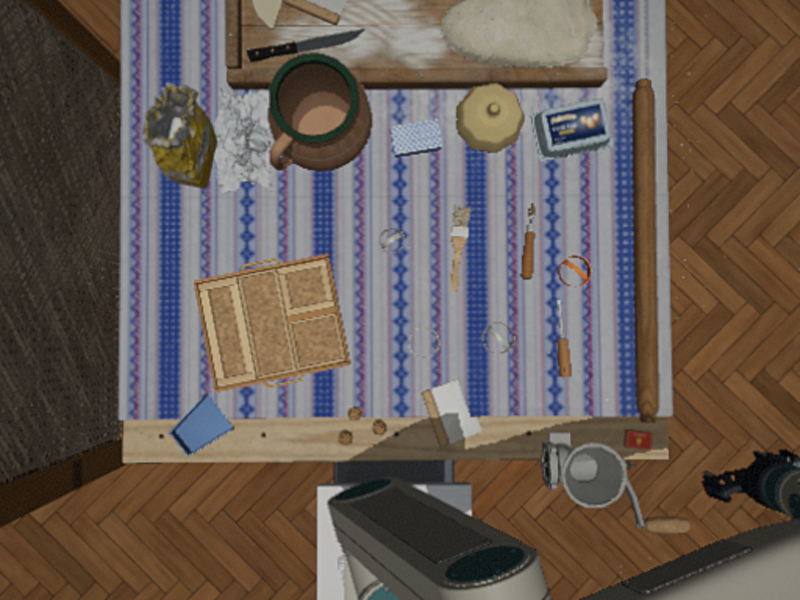

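View pics/side0.png

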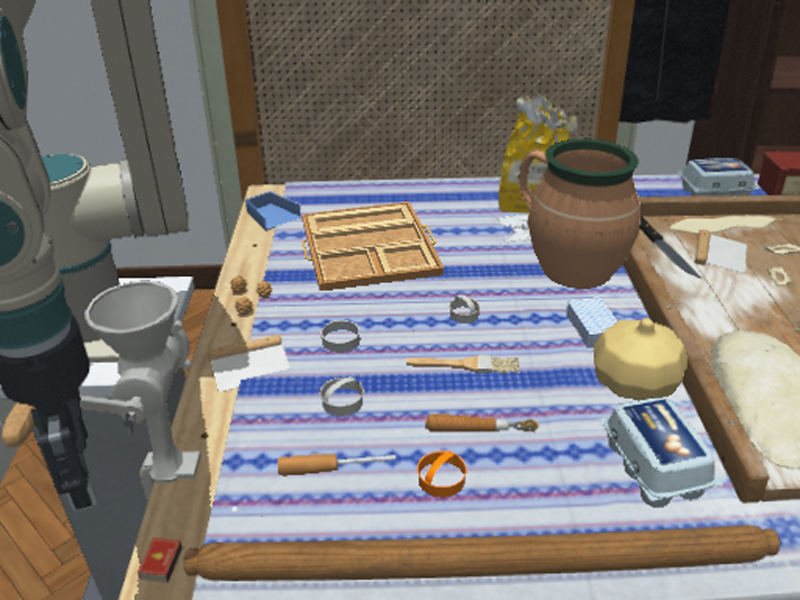

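Top view: wheel (527,240), brush (459,245), tin round cutter with handle (499,337), fluted cutter (391,239), caddy (272,322). The wide long bay is in the middle, the narrow one at the left, and the far square bay has thick walls.

Could be mistaken for the round cutter: the orange ring (575,270) and the handleless jar ring (425,341). For the wheel: the screwdriver (563,340). I choose the tin ring at (499,337) and the wheel at (527,240). Next I check these in a close crop.

```bash
cat > h.py <<'E'
from bench import ctrl
import cv2, numpy as np
def K(p): return np.array([[p["fx"],0,p["cx"]],[0,p["fy"],p["cy"]],[0,0,1.]])
def deproj(p,uv,depth):
    n=cv2.undistortPoints(np.float64(uv).reshape(-1,1,2),K(p),p["distortion"]).reshape(-1,2)
    c=np.c_[n[:,0]*depth,-n[:,1]*depth,-depth]; M=p["cam_to_world"]
    return c@M[:3,:3].T+M[:3,3]
def cloud(name,d,mask):
    v,u=np.nonzero(mask&(d>0)); return deproj(ctrl.camera_params(name),np.c_[u,v],d[v,u])
def ontoz(p,uv,z):
    M=p["cam_to_world"]; a=deproj(p,uv,np.ones(len(uv))); o=M[:3,3]; r=a-o
    return o+r*((z-o[2])/r[:,2])[:,None]
def yaw():
    R=cv2.Rodrigues(np.float64(ctrl.sense()["orientation"]))[0]; return np.arctan2(R[1,0],R[0,0])
def go(p0,y0,p1,y1,rows,step=50):
    """rows of (tool shift mm, roll deg); rotation first applied per row in row's tool axes (before turn)"""
    p0=np.float64(p0);d=np.float64(p1)-p0;dy=(y1-y0+np.pi)%(2*np.pi)-np.pi
    n=max(1,int(np.ceil(np.linalg.norm(d)*1000/step)),int(np.ceil(abs(np.degrees(dy))/10)))
    out=[]
    for i in range(n):
        y=y0+dy*i/n; R=np.array([[np.cos(y),np.sin(y),0],[np.sin(y),-np.cos(y),0],[0,0,-1]])
        out.append((np.round(R.T@d/n*1000,1).tolist(),round(-np.degrees(dy)/n,2)))
    rows+=out; return p1,y1
def route(wps,step=50):
    """wps: list of (pos,yaw); prints calls of 5 rows"""
    s=ctrl.sense(); p,y=s["eef_pos"],yaw(); rows=[]
    for q,z in wps: p,y=go(p,y,q,z,rows,step)
    for i in range(0,len(rows),5):
        b=rows[i:i+5]; print([r[0] for r in b],[r[1] for r in b])
E
python3 - <<'E'
from h import *
for n in("top","side"):
    im,d=ctrl.get_image(n); p=ctrl.camera_params(n)
    np.save(f"{n}.npy",d); cv2.imwrite(f"{n}.png",im[:,:,::-1])
    for l in "pastry_wheel pastry_brush cutter_round cutter_fluted long_bay_narrow long_bay_wide square_bay_large square_bay_small screwdriver jar_ring".split():
        for r in ctrl.masks_of(n,l)[:2]:
            P=cloud(n,d,r["mask"])
            if len(P)<8: print(n,l,"few");continue
            (c,s,a)=cv2.minAreaRect(np.float32(P[:,:2]*1000))
            q=P[:,:2]-P[:,:2].mean(0); v=np.linalg.svd(q,full_matrices=False)[2][0]
            print(n,l,round(float(r["conf"]),2),len(P),"rect",np.round(c).tolist(),np.round(s).tolist(),round(a,1),"pca",round(np.degrees(np.arctan2(v[1],v[0])),1),"z",np.round(np.percentile(P[:,2],[5,50,95])*1000,1).tolist())
im=cv2.imread("top.png")
a=cv2.resize(im[120:250,225:400],None,fx=4.5,fy=4.5,interpolation=cv2.INTER_CUBIC); cv2.imwrite("pics/topcrop.png",a)
im=cv2.imread("side.png")
a=cv2.resize(im[180:330,170:360],None,fx=4,fy=4,interpolation=cv2.INTER_CUBIC); cv2.imwrite("pics/sidecrop.png",a)
E
```

```text
top pastry_brush 0.81 391 rect [642.0, -138.0] [36.0, 176.0] 82.8 pca 173.6 z [2.0, 9.7, 15.9]
top cutter_round 0.5 113 rect [596.0, -377.0] [67.0, 49.0] 80.0 pca 84.4 z [3.4, 27.0, 43.0]
top cutter_round 0.44 67 rect [454.0, -219.0] [60.0, 15.0] 48.1 pca -136.2 z [23.8, 38.2, 43.6]
top cutter_fluted 0.45 52 rect [658.0, -1.0] [14.0, 49.0] 38.2 pca 123.0 z [21.3, 34.6, 41.4]
top long_bay_narrow 0.79 1690 rect [472.0, 343.0] [215.0, 81.0] 11.3 pca -169.0 z [4.6, 13.9, 22.4]
top long_bay_wide 0.91 1778 rect [488.0, 264.0] [220.0, 88.0] 10.4 pca -169.3 z [3.8, 9.5, 20.4]
top long_bay_wide 0.16 968 rect [563.0, 181.0] [102.0, 105.0] 11.3 pca 90.0 z [4.4, 12.0, 22.0]
top square_bay_small 0.96 1023 rect [563.0, 180.0] [104.0, 111.0] 11.0 pca 121.2 z [4.3, 12.3, 22.3]
top screwdriver 0.6 242 rect [450.0, -350.0] [155.0, 26.0] 3.3 pca -177.0 z [10.3, 21.2, 29.6]
top jar_ring 0.44 1656 rect [472.0, 342.0] [215.0, 80.0] 11.3 pca -168.5 z [4.6, 13.8, 22.4]
top jar_ring 0.4 1665 rect [490.0, 261.0] [217.0, 81.0] 11.2 pca -169.2 z [3.8, 9.4, 20.2]
side pastry_wheel 0.78 608 rect [652.0, -285.0] [
[... 697 characters left out ...]
 -167.6 z [6.4, 16.3, 20.6]
side long_bay_wide 0.84 904 rect [485.0, 259.0] [214.0, 97.0] 10.6 pca -168.4 z [5.8, 9.6, 18.9]
side square_bay_large 0.83 604 rect [449.0, 158.0] [104.0, 118.0] 11.0 pca 149.2 z [6.0, 9.2, 19.3]
side square_bay_large 0.6 373 rect [452.0, -215.0] [59.0, 70.0] 5.5 pca -90.6 z [2.5, 16.0, 40.2]
side square_bay_small 0.87 581 rect [558.0, 182.0] [101.0, 109.0] 11.0 pca -146.6 z [6.4, 13.8, 19.9]
side screwdriver 0.76 575 rect [450.0, -347.0] [157.0, 28.0] 9.7 pca 7.5 z [9.3, 19.3, 26.4]
side screwdriver 0.36 257 rect [443.0, -62.0] [57.0, 70.0] 1.4 pca -84.4 z [2.9, 12.8, 21.1]
side jar_ring 0.89 323 rect [444.0, -62.0] [62.0, 70.0] 1.7 pca -86.9 z [1.7, 13.1, 21.5]
```

View pics/topcrop.png

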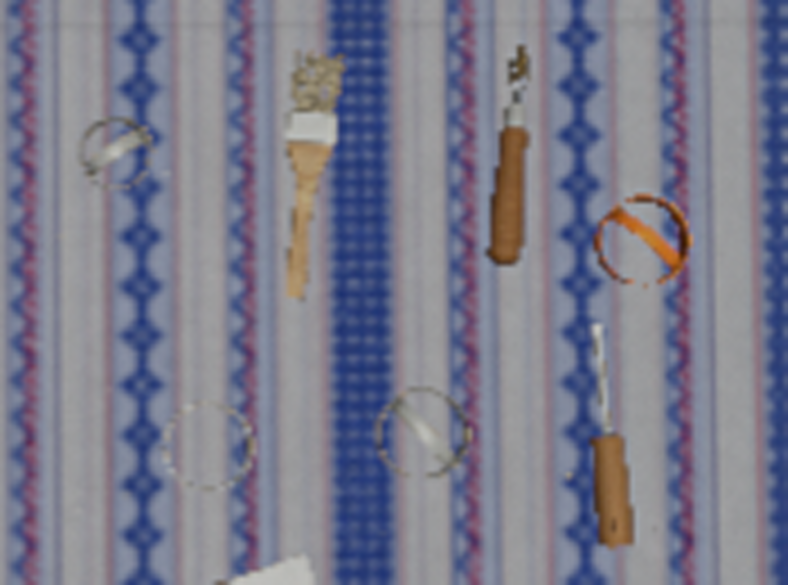

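View pics/sidecrop.png

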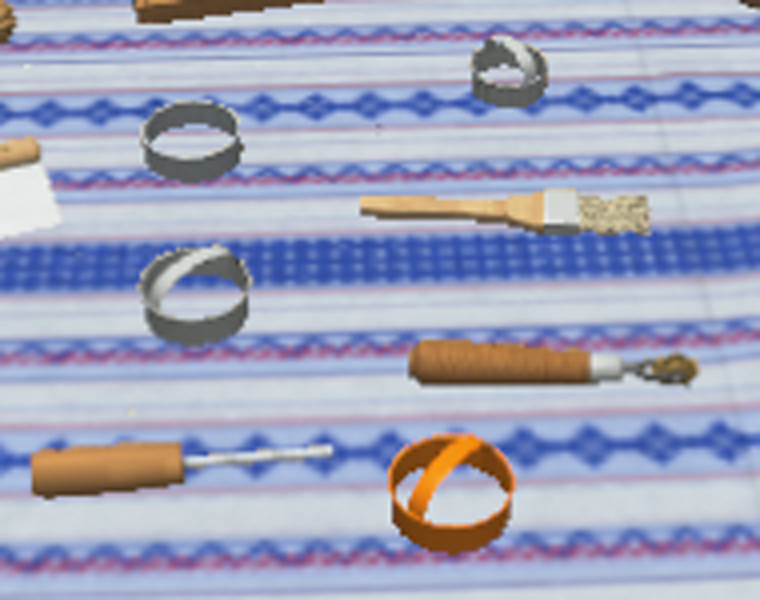

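The crops confirm the choice: handle over the grey ring at crop (424,433), no handle on the jar ring at (210,445), a wavy neck with wheel at (518,65), and the screwdriver at (605,440) left alone. I refine the grip points from pixels next.

```bash
python3 - <<'E'
from h import *
p=ctrl.camera_params("top"); P=lambda c,z: np.round(ontoz(p,[[225+(c[0]+.5)/4.5-.5,120+(c[1]+.5)/4.5-.5]],z)[0]*1000,1).tolist()
for n,c,z in[("wheel grip",(511,179),.013),("wheel hnd end",(503,255),.013),("wheel hnd front",(514,128),.013),("wheel tip",(518,60),.013),
 ("brush grip",(305,200),.01),("brush bristle",(320,70),.01),("brush end",(297,290),.01),("round",(424,433),.024),("fluted",(115,153),.022)]: print(n,P(c,z))
# side clouds: ring-height centre + top
s=ctrl.camera_params("side")
S=lambda u,v,z: np.round(ontoz(s,[[170+u/4-.4,180+v/4-.4]],z)[0]*1000,1).tolist()
print("side round ring top centre",S(195,283,.024),"fluted",S(510,73,.022),"wheel end/front top",S(415,345,.024),S(590,355,.024),"brush grip",S(470,206,.01))
d=np.load("top.npy"); m=np.zeros(d.shape,bool); m[270:340,345:450]=1
C=cloud("top",d,m); C=C[(C[:,2]>.05)]; print("grinder",C.min(0),C.max(0))
y0=yaw(); print(y0)
route([([.30,-.58,.33],y0),([.45,-.45,.30],y0+.6),([.636,-.284,.12],np.radians(176))])
E
```

```text
wheel grip [636.9, -284.2, 13.0]
wheel hnd end [581.9, -277.6, 13.0]
wheel hnd front [673.9, -286.9, 13.0]
wheel tip [723.4, -290.5, 13.0]
brush grip [623.2, -135.4, 10.0]
brush bristle [717.8, -147.4, 10.0]
brush end [558.0, -128.9, 10.0]
round [454.1, -217.1, 24.0]
fluted [656.9, 2.0, 22.0]
side round ring top centre [453.4, -216.7, 24.0] fluted [655.6, -9.1, 22.0] wheel end/front top [577.7, -274.0, 24.0] [673.8, -286.1, 24.0] brush grip [619.4, -134.6, 10.0]
grinder [ 0.11776673 -0.5246849   0.12776999] [ 0.2753755  -0.27260615  0.2765645 ]
0.3807965955417303
[[21.0, 8.3, -32.9], [21.0, 8.3, -32.9], [21.0, 8.3, -32.9], [37.5, -13.0, 6.0], [38.8, -8.4, 6.0]] [np.float64(-0.0), np.float64(-0.0), np.float64(-0.0), np.float64(-6.88), np.float64(-6.88)]
[[39.5, -3.7, 6.0], [39.7, 1.1, 6.0], [39.3, 5.8, 6.0], [20.1, 5.2, 15.0], [18.9, 8.6, 15.0]] [np.float64(-6.88), np.float64(-6.88), np.float64(-6.88), np.float64(-9.98), np.float64(-9.98)]
[[17.1, 11.7, 15.0], [14.8, 14.5, 15.0], [12.1, 16.9, 15.0], [9.0, 18.7, 15.0], [5.6, 20.0, 15.0]] [np.float64(-9.98), np.float64(-9.98), np.float64(-9.98), np.float64(-9.98), np.float64(-9.98)]
[[2.1, 20.7, 15.0], [-1.6, 20.7, 15.0], [-5.1, 20.1, 15.0], [-8.5, 18.9, 15.0], [-11.7, 17.2, 15.0]] [np.float64(-9.98), np.float64(-9.98), np.float64(-9.98), np.float64(-9.98), np.float64(-9.98)]
```

apply_moves --grip '[85,85,85,85,85]' --pt "21 8.3 -33" --pt "21 8.3 -33" --pt "21 8.3 -33" --pt "37.5 -13 6" --pt "39 -8.4 6" --roll '[0,0,0,-7,-7]'

```text
t: 2.82
eef_pos: [0.3611, -0.5278, 0.319]
orientation: [2.986, 0.97, 0.001]
force: [0.0, -0.3, -0.7]
gripper_width: 0.0851
grasp_force: 0.0
```

apply_moves --grip '[85,85,85,85,85]' --pt "39.5 -3.7 6" --pt "39.7 1 6" --pt "39.3 6 6" --pt "20 5 15" --pt "19 8.6 15" --roll '[-7,-7,-7,-10,-10]'

```text
t: 3.45
eef_pos: [0.4811, -0.4205, 0.2701]
orientation: [2.455, 1.959, -0.0]
force: [-0.0, 0.2, 0.1]
gripper_width: 0.0851
grasp_force: 0.0
```

apply_moves --grip '[85,85,85,60,50]' --pt "17 11.7 15" --pt "15 14.5 15" --pt "12 17 15" --pt "9 18.7 15" --pt "5.6 20 15" --roll '[-10,-10,-10,-10,-10]'

```text
t: 4.08
eef_pos: [0.5574, -0.3507, 0.1948]
orientation: [1.398, 2.813, -0.0]
force: [0.0, 1.0, -0.3]
gripper_width: 0.0515
grasp_force: 0.0
```

apply_moves --grip '[50,50,50,50,50]' --pt "2 20.7 15" --pt "-1.6 20.7 15" --pt "-5 20 15" --pt "-8.5 19 15" --pt "-11.7 17 15" --roll '[-10,-10,-10,-10,-9]'

```text
t: 4.7
eef_pos: [0.6338, -0.2807, 0.1198]
orientation: [0.106, 3.14, -0.0]
force: [-0.3, -0.5, -0.9]
gripper_width: 0.0501
grasp_force: 0.0
```

apply_moves --grip '[50,50,50,15,15]' --pt "-3 -3 40" --pt "0 0 40" --pt "0 0 31" --pt "0 0 0" --pt "0 0 0" --roll '[1,0,0,0,0]' --newtons 40

```text
t: 5.32
eef_pos: [0.6369, -0.2848, 0.0105]
orientation: [0.142, 3.137, -0.001]
force: [-0.1, 0.5, 0.7]
gripper_width: 0.0228
grasp_force: 42.5
```

apply_moves --grip '[15,15,15]' --pt "0 0 0" --pt "0 0 0" --pt "0 0 0" --roll '[0,0,0]'

```text
t: 5.7
eef_pos: [0.6365, -0.2846, 0.0102]
orientation: [0.142, 3.137, -0.001]
force: [-0.5, 0.2, -0.1]
gripper_width: 0.0232
grasp_force: 42.5
```

apply_moves --grip '[15,15,15]' --pt "0 0 -25" --pt "0 0 -40" --pt "0 0 -40" --roll '[0,0,0]'

```text
t: 6.08
eef_pos: [0.6357, -0.2842, 0.1152]
orientation: [-0.142, -3.138, -0.0]
force: [-0.3, -0.8, -0.9]
gripper_width: 0.0232
grasp_force: 42.6
```

```bash
python3 - <<'E'
from h import *
im,d=ctrl.get_image("side"); cv2.imwrite("pics/s1.png",cv2.resize(im[130:310,190:410,::-1],None,fx=3.3,fy=3.3,interpolation=cv2.INTER_CUBIC))
for r in ctrl.masks_of("side","pastry_wheel")[:2]:
    P=cloud("side",d,r["mask"]); print(r["conf"],np.round(np.percentile(P,[2,50,98],axis=0)*1000))
print(ctrl.mark_of("side","pastry_wheel"),ctrl.sense()["eef_pos"],np.degrees(yaw()))
route([([.60,-.05,.13],np.radians(183)),([.488,.337,.12],np.radians(191))])
E
```

```text
0.64 [[ 578. -298.    7.]
 [ 653. -291.  125.]
 [ 734. -155.  133.]]
[{'location': [0.6549, -0.2866, 0.1062], 'conf': 0.87}] [ 0.63841942 -0.2856242   0.11814168] 174.81885987885516
[[11.9, 46.2, -2.4], [10.6, 46.6, -2.4], [9.2, 46.8, -2.4], [7.9, 47.1, -2.4], [6.6, 47.3, -2.4]] [np.float64(-1.64), np.float64(-1.64), np.float64(-1.64), np.float64(-1.64), np.float64(-1.64)]
[[10.2, 43.6, 1.1], [9.5, 43.7, 1.1], [8.8, 43.9, 1.1], [8.1, 44.0, 1.1], [7.5, 44.1, 1.1]] [np.float64(-0.89), np.float64(-0.89), np.float64(-0.89), np.float64(-0.89), np.float64(-0.89)]
[[6.8, 44.2, 1.1], [6.1, 44.3, 1.1], [5.4, 44.4, 1.1], [4.7, 44.5, 1.1]] [np.float64(-0.89), np.float64(-0.89), np.float64(-0.89), np.float64(-0.89)]
```

View pics/s1.png

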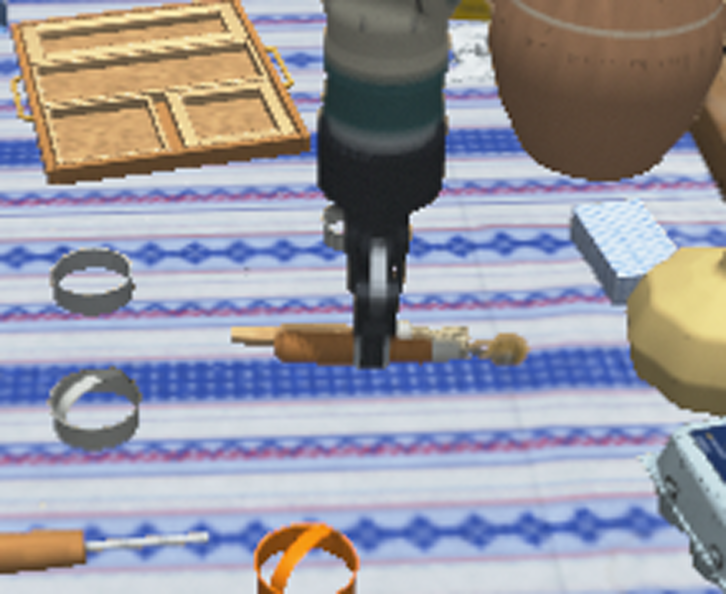

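```bash
python3 - <<'E'
from h import *
route([([.452,.3375,.10],np.radians(191))],52)
E
```

```text
[[18.6, 46.4, 1.4], [17.6, 46.8, 1.4], [16.6, 47.2, 1.4], [15.5, 47.6, 1.4], [14.5, 47.9, 1.4]] [np.float64(-1.24), np.float64(-1.24), np.float64(-1.24), np.float64(-1.24), np.float64(-1.24)]
[[13.5, 48.2, 1.4], [12.4, 48.5, 1.4], [11.4, 48.7, 1.4], [10.3, 49.0, 1.4], [9.2, 49.2, 1.4]] [np.float64(-1.24), np.float64(-1.24), np.float64(-1.24), np.float64(-1.24), np.float64(-1.24)]
[[8.2, 49.4, 1.4], [7.1, 49.5, 1.4], [6.0, 49.7, 1.4]] [np.float64(-1.24), np.float64(-1.24), np.float64(-1.24)]
```

apply_moves --grip '[15,15,15,15,15]' --pt "18.6 46.4 1.4" --pt "17.6 46.8 1.4" --pt "16.6 47.2 1.4" --pt "15.5 47.6 1.4" --pt "14.5 48 1.4" --roll '[-1.24,-1.24,-1.24,-1.24,-1.24]'

```text
t: 6.85
eef_pos: [0.5626, -0.0429, 0.1058]
orientation: [0.029, -3.139, -0.001]
force: [0.9, 1.1, 0.5]
gripper_width: 0.0229
grasp_force: 42.7
```

apply_moves --grip '[15,15,15,15,15]' --pt "13.5 48.2 1.4" --pt "12.4 48.5 1.4" --pt "11.4 48.7 1.4" --pt "10.3 49 1.4" --pt "9.2 49.2 1.4" --roll '[-1.24,-1.24,-1.24,-1.24,-1.24]'

```text
t: 7.48
eef_pos: [0.491, 0.1964, 0.0989]
orientation: [0.199, -3.133, 0.001]
force: [0.7, -0.5, -0.3]
gripper_width: 0.0228
grasp_force: 42.7
```

apply_moves --grip '[15,15,15,15]' --pt "8.2 49.4 1.4" --pt "7 49.5 1.4" --pt "6 49.7 1.4" --pt "0 0 0" --roll '[-1.24,-1.24,-1.24,0]'

```text
t: 7.98
eef_pos: [0.4479, 0.3412, 0.0947]
orientation: [0.307, -3.124, 0.001]
force: [-0.5, 0.0, 0.2]
gripper_width: 0.0231
grasp_force: 42.6
```

```bash
python3 - <<'E'
from h import *
s=ctrl.sense(); print(s["eef_pos"],np.degrees(yaw()))
im,d=ctrl.get_image("top"); cv2.imwrite("pics/t2.png",cv2.resize(im[150:260,110:240,::-1],None,fx=5,fy=5,interpolation=cv2.INTER_CUBIC))
route([([.452,.3375,.021],np.radians(191))],40)
E
```

```text
[0.44792552 0.3412456  0.09468909] -168.7835006307044
[[-1.6, -1.4, 36.9], [-1.6, -1.4, 36.9]] [np.float64(0.05), np.float64(0.05)]
```

apply_moves --grip '[15,15,15,15]' --pt "-3 -3 30" --pt "0 0 30" --pt "0 0 8" --pt "0 0 0" --roll '[0,0,0,0]'

```text
t: 8.52
eef_pos: [0.4532, 0.3355, 0.0275]
orientation: [0.297, -3.126, 0.002]
force: [0.1, 0.7, -0.4]
gripper_width: 0.0232
grasp_force: 42.6
```

```bash
python3 - <<'E'
from h import *
s=ctrl.sense(); print(s["eef_pos"],np.degrees(yaw()),s["force"])
im,d=ctrl.get_image("side"); cv2.imwrite("pics/s2.png",cv2.resize(im[110:200,170:300,::-1],None,fx=6,fy=6,interpolation=cv2.INTER_CUBIC))
print(ctrl.mark_of("side","pastry_wheel"),ctrl.mark_of("side","long_bay_narrow"))
E
```

```text
[0.45319311 0.33549843 0.02754825] -169.1397013682774 [ 0.10936538  0.74319828 -0.38564836]
[{'location': [0.4753, 0.3388, 0.0209], 'conf': 0.83}, {'location': [0.6539, 0.0028, -0.0002], 'conf': 0.66}] [{'location': [0.4725, 0.3407, 0.0072], 'conf': 0.95}]
```

View pics/s2.png

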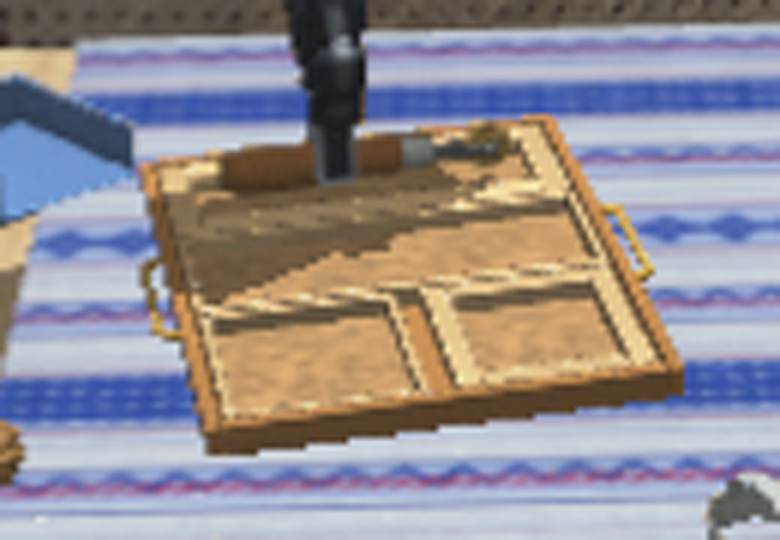

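The wheel hangs over the narrow bay (handle at crop (330,165), wheel at (490,140)). I lower it and release.

apply_moves --grip '[15,15,15,34,34]' --pt "0 2 5" --pt "0 0 2.5" --pt "0 0 0" --pt "0 0 0" --pt "0 0 0" --roll '[0,0,0,0,0]'

```text
t: 9.3
eef_pos: [0.4533, 0.3388, 0.0208]
orientation: [-0.3, 3.127, 0.0]
force: [-0.3, -0.7, -0.5]
gripper_width: 0.0343
grasp_force: 0.0
```

apply_moves --grip '[34,34,50,50,50]' --pt "0 0 -10" --pt "0 0 -40" --pt "0 0 -50" --pt "0 0 0" --pt "0 0 0" --roll '[0,0,0,0,0]'

```text
t: 9.93
eef_pos: [0.4533, 0.3387, 0.1212]
orientation: [-0.299, 3.126, 0.001]
force: [0.2, -0.3, -0.4]
gripper_width: 0.05
grasp_force: 0.0
```

```bash
python3 - <<'E'
from h import *
s=ctrl.sense(); print(s["eef_pos"],np.degrees(yaw()),s["force"])
im,d=ctrl.get_image("side")
print(ctrl.mark_of("side","pastry_wheel"),ctrl.mark_of("side","long_bay_narrow"))
for r in ctrl.masks_of("side","pastry_wheel")[:1]:
    P=cloud("side",d,r["mask"]); print(r["conf"],np.round(np.percentile(P,[2,50,98],axis=0)*1000))
route([([.623,-.134,.12],np.radians(173.6)),([.623,-.134,.04],np.radians(173.6))],54)
E
```

```text
[0.45326057 0.33873422 0.12120287] -169.06396780296555 [ 0.15400419 -0.3211173  -0.42015203]
[{'location': [0.4731, 0.3394, 0.0096], 'conf': 0.58}] [{'location': [0.4683, 0.3388, 0.0051], 'conf': 0.64}]
0.88 [[395. 318.  13.]
 [450. 333.  26.]
 [542. 359.  35.]]
[[-7.8, -49.6, -0.1], [-9.3, -49.3, -0.1], [-10.8, -49.0, -0.1], [-12.3, -48.7, -0.1], [-13.8, -48.3, -0.1]] [np.float64(1.73), np.float64(1.73), np.float64(1.73), np.float64(1.73), np.float64(1.73)]
[[-15.2, -47.8, -0.1], [-16.7, -47.4, -0.1], [-18.1, -46.8, -0.1], [-19.5, -46.3, -0.1], [-20.9, -45.7, -0.1]] [np.float64(1.73), np.float64(1.73), np.float64(1.73), np.float64(1.73), np.float64(1.73)]
[[0.0, 0.0, 40.0], [0.0, 0.0, 40.0]] [np.float64(-0.0), np.float64(-0.0)]
```

apply_moves --grip '[45,45,45,45,45]' --pt "-7.8 -49.6 0" --pt "-9.3 -49.3 0" --pt "-10.8 -49 0" --pt "-12.3 -48.7 0" --pt "-13.8 -48.3 0" --roll '[1.73,1.73,1.73,1.73,1.73]'

```text
t: 10.75
eef_pos: [0.5382, 0.1011, 0.1195]
orientation: [0.061, -3.139, -0.0]
force: [1.3, 0.3, 0.0]
gripper_width: 0.0453
grasp_force: 0.0
```

apply_moves --grip '[45,45,45,45,45]' --pt "-15.2 -47.8 0" --pt "-16.7 -47.4 0" --pt "-18 -46.8 0" --pt "-19.5 -46.3 0" --pt "-21 -45.7 0" --roll '[1.73,1.73,1.73,1.73,1.73]'

```text
t: 11.38
eef_pos: [0.6239, -0.1347, 0.1193]
orientation: [-0.176, -3.135, -0.001]
force: [1.1, -0.2, 0.2]
gripper_width: 0.0448
grasp_force: 0.0
```

apply_moves --grip '[40,40,40]' --pt "0 0 30" --pt "0 0 30" --pt "0 0 0" --roll '[0,0,0]'

```text
t: 11.75
eef_pos: [0.6207, -0.1324, 0.0566]
orientation: [-0.174, -3.128, -0.003]
force: [-0.3, -0.1, -0.8]
gripper_width: 0.0402
grasp_force: 0.0
```

```bash
python3 - <<'E'
from h import *
s=ctrl.sense(); print(s["eef_pos"],np.degrees(yaw()),s["force"])
route([([.623,-.134,.002],np.radians(173.6))],40)
im,d=ctrl.get_image("side"); cv2.imwrite("pics/s3.png",cv2.resize(im[190:270,220:350,::-1],None,fx=6,fy=6,interpolation=cv2.INTER_CUBIC))
E
```

```text
[ 0.6207033  -0.13243696  0.0565868 ] 173.61702208272095 [-0.32497207 -0.13522864 -0.84211219]
[[-1.2, -0.6, 27.3], [-1.2, -0.6, 27.3]] [np.float64(0.01), np.float64(0.01)]
```

View pics/s3.png

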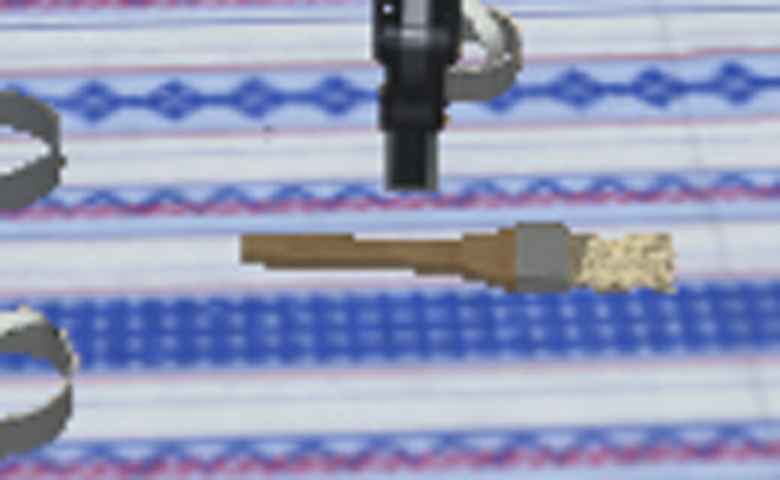

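apply_moves --grip '[40,40,40,8,8]' --pt "-2 -1 27" --pt "0 0 20" --pt "0 0 6.5" --pt "0 0 0" --pt "0 0 0" --roll '[0,0,0,0,0]'

```text
t: 12.42
eef_pos: [0.6269, -0.1347, 0.008]
orientation: [0.174, 3.135, -0.001]
force: [-0.2, 0.0, 0.2]
gripper_width: 0.0128
grasp_force: 35.0
```

apply_moves --grip '[8,8,8]' --pt "0 0 0" --pt "0 0 0" --pt "0 0 0" --roll '[0,0,0]'

```text
t: 12.8
eef_pos: [0.6264, -0.1346, 0.0075]
orientation: [0.174, 3.136, -0.0]
force: [-0.6, -0.5, 1.5]
gripper_width: 0.0135
grasp_force: 35.4
```

apply_moves --grip '[8,8,8,8]' --pt "0 0 -20" --pt "0 0 -40" --pt "0 0 -40" --pt "0 0 0" --roll '[0,0,0,0]'

```text
t: 13.3
eef_pos: [0.6301, -0.1358, 0.1131]
orientation: [0.174, 3.127, -0.004]
force: [0.4, -0.0, -0.3]
gripper_width: 0.0132
grasp_force: 35.1
```

```bash
python3 - <<'E'
from h import *
im,d=ctrl.get_image("side"); cv2.imwrite("pics/s4.png",cv2.resize(im[150:250,220:350,::-1],None,fx=6,fy=6,interpolation=cv2.INTER_CUBIC))
for r in ctrl.masks_of("side","pastry_brush")[:2]:
    P=cloud("side",d,r["mask"]); print(r["conf"],np.round(np.percentile(P,[2,50,98],axis=0)*1000))
print(ctrl.mark_of("side","pastry_brush"),ctrl.sense()["eef_pos"],np.degrees(yaw()))
route([([.470,.2565,.10],np.radians(191))],54)
E
```

```text
0.69 [[ 560. -163.   80.]
 [ 669. -139.  115.]
 [ 731.  -85.  119.]]
[{'location': [0.6417, -0.137, 0.1046], 'conf': 0.62}] [ 0.62568638 -0.13440632  0.10710827] 173.63787141481822
[[24.8, 46.4, 0.9], [23.0, 47.3, 0.9], [21.2, 48.1, 0.9], [19.3, 48.9, 0.9], [17.5, 49.6, 0.9]] [np.float64(-2.17), np.float64(-2.17), np.float64(-2.17), np.float64(-2.17), np.float64(-2.17)]
[[15.6, 50.2, 0.9], [13.7, 50.8, 0.9], [11.7, 51.3, 0.9]] [np.float64(-2.17), np.float64(-2.17), np.float64(-2.17)]
```

View pics/s4.png

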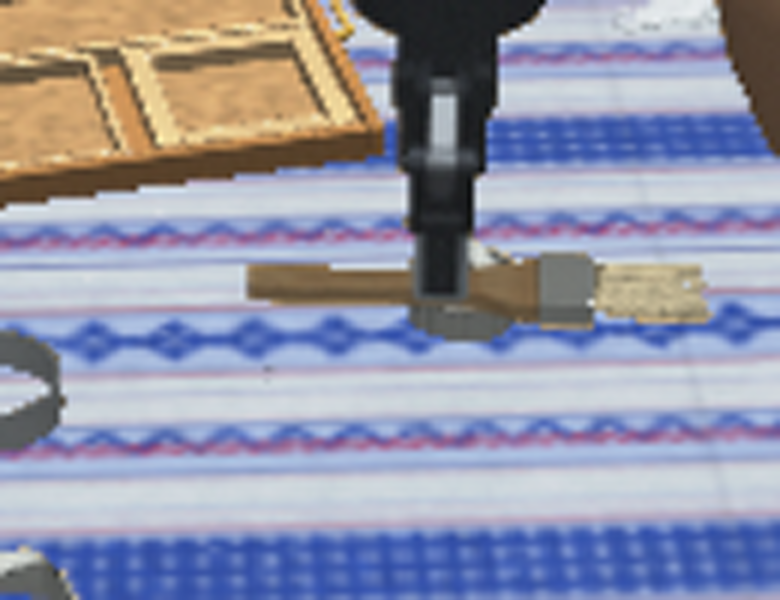

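```bash
python3 - <<'E'
from h import *
for i in range(5): ctrl.get_image("top"); print(ctrl.sense()["eef_pos"].round(4),ctrl.sense()["t"])
E
```

```text
[ 0.6251 -0.1342  0.1062] 13.5
[ 0.6249 -0.1341  0.1058] 13.55
[ 0.6249 -0.1341  0.1056] 13.6
[ 0.625  -0.1342  0.1056] 13.65
[ 0.6252 -0.1342  0.1058] 13.7
```

apply_moves --grip '[8,8,8,8,8]' --pt "24.5 46.4 0" --pt "22.7 47.3 0" --pt "21 48 0" --pt "19 49 0" --pt "17.2 49.6 0" --roll '[-2.17,-2.17,-2.17,-2.17,-2.17]'

```text
t: 14.32
eef_pos: [0.5291, 0.111, 0.1066]
orientation: [0.124, -3.138, -0.0]
force: [0.6, 0.2, -0.8]
gripper_width: 0.0137
grasp_force: 35.1
```

apply_moves --grip '[8,8,8,8]' --pt "15.3 50.2 0" --pt "13.5 51 0" --pt "11.5 51.3 0" --pt "0 0 0" --roll '[-2.17,-2.17,-2.17,0]'

```text
t: 14.82
eef_pos: [0.4705, 0.2591, 0.1065]
orientation: [0.309, -3.125, -0.0]
force: [-0.2, -0.1, -0.7]
gripper_width: 0.0131
grasp_force: 35.2
```

```bash
python3 - <<'E'
from h import *
for i in range(4): ctrl.get_image("side"); print(ctrl.sense()["eef_pos"].round(4),np.degrees(yaw()))
for c in("side",): print(ctrl.mark_of(c,"pastry_brush"),ctrl.mark_of(c,"long_bay_wide"))
route([([.472,.257,.04],np.radians(191))],30)
E
```

```text
[0.4714 0.2576 0.1066] -168.81755501092044
[0.472  0.2567 0.1067] -168.93133141281132
[0.4724 0.2561 0.1067] -169.01391632410753
[0.4726 0.2557 0.1068] -169.0680692609552
[{'location': [0.4828, 0.2581, 0.098], 'conf': 0.59}] []
[[0.2, 0.6, 22.3], [0.2, 0.6, 22.3], [0.2, 0.6, 22.3]] [np.float64(-0.04), np.float64(-0.04), np.float64(-0.04)]
```

apply_moves --grip '[8,8,8,8,8]' --pt "0 1.5 35" --pt "0 0 30" --pt "0 0 15" --pt "0 0 0" --pt "0 0 0" --roll '[0,0,0,0,0]'

```text
t: 15.75
eef_pos: [0.4733, 0.2581, 0.0281]
orientation: [-0.3, 3.125, 0.001]
force: [-0.2, -0.6, 0.5]
gripper_width: 0.0132
grasp_force: 35.2
```

```bash
python3 - <<'E'
from h import *
for i in range(3): im,d=ctrl.get_image("side")
cv2.imwrite("pics/s5.png",cv2.resize(im[110:200,170:300,::-1],None,fx=6,fy=6,interpolation=cv2.INTER_CUBIC))
for c in("side",): print(ctrl.mark_of(c,"pastry_brush"),ctrl.mark_of(c,"long_bay_wide"))
print(ctrl.sense()["eef_pos"].round(4),np.degrees(yaw()))
E
```

```text
[{'location': [0.4878, 0.2589, 0.02], 'conf': 0.61}] [{'location': [0.4843, 0.2623, 0.0045], 'conf': 0.57}]
[0.4729 0.2583 0.028 ] -168.99764490361446
```

View pics/s5.png

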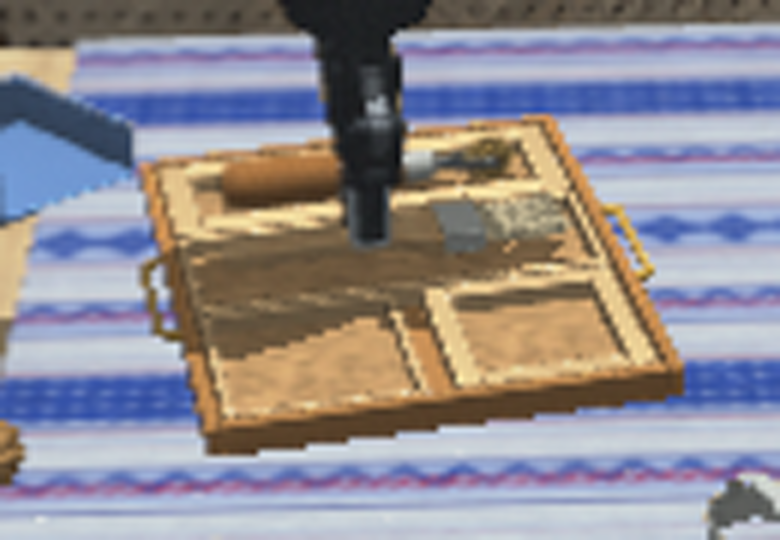

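The wheel lies in the narrow bay, at crop (330,175). The brush hangs over the wide bay, ferrule at (460,225), and I lower it now.

apply_moves --grip '[8,8,8,28,28]' --pt "0 0 6" --pt "0 0 4.5" --pt "0 0 0" --pt "0 0 0" --pt "0 0 0" --roll '[0,0,0,0,0]'

```text
t: 16.62
eef_pos: [0.472, 0.2579, 0.0164]
orientation: [0.301, -3.127, 0.0]
force: [-0.3, -0.6, -0.1]
gripper_width: 0.0284
grasp_force: 0.0
```

apply_moves --grip '[28,28,60,85,85]' --pt "0 0 -10" --pt "0 0 -40" --pt "0 0 -50" --pt "0 0 -20" --pt "0 0 0" --roll '[0,0,0,0,0]'

```text
t: 17.25
eef_pos: [0.4741, 0.2588, 0.1394]
orientation: [-0.301, 3.122, 0.002]
force: [0.7, 0.6, -0.7]
gripper_width: 0.0804
grasp_force: 0.0
```

```bash
python3 - <<'E'
from h import *
im,d=ctrl.get_image("side")
print(ctrl.mark_of("side","pastry_brush"),ctrl.mark_of("side","long_bay_wide"))
for r in ctrl.masks_of("side","pastry_brush")[:1]:
    P=cloud("side",d,r["mask"]); print(r["conf"],np.round(np.percentile(P,[2,50,98],axis=0)*1000))
print(ctrl.sense()["eef_pos"].round(4),np.degrees(yaw()))
route([([.453,-.217,.12],np.radians(225))],54)
E
```

```text
[{'location': [0.4856, 0.2599, 0.0061], 'conf': 0.86}] [{'location': [0.4866, 0.2636, 0.0068], 'conf': 0.77}]
0.8 [[401. 238.   7.]
 [505. 255.  17.]
 [569. 305.  22.]]
[0.4709 0.2575 0.1351] -169.00456927298015
[[12.0, -51.4, 1.7], [15.4, -50.5, 1.7], [18.7, -49.3, 1.7], [21.9, -48.0, 1.7], [25.0, -46.5, 1.7]] [np.float64(-3.78), np.float64(-3.78), np.float64(-3.78), np.float64(-3.78), np.float64(-3.78)]
[[28.0, -44.7, 1.7], [30.9, -42.8, 1.7], [33.6, -40.6, 1.7], [36.2, -38.3, 1.7]] [np.float64(-3.78), np.float64(-3.78), np.float64(-3.78), np.float64(-3.78)]
```

apply_moves --grip '[85,85,85,85,85]' --pt "12 -51.4 0" --pt "15.4 -50.5 0" --pt "18.7 -49.3 0" --pt "22 -48 0" --pt "25 -46.5 0" --roll '[-3.78,-3.78,-3.78,-3.78,-3.78]'

```text
t: 18.08
eef_pos: [0.4607, -0.0072, 0.1352]
orientation: [0.813, -3.032, -0.002]
force: [0.7, 1.0, 0.2]
gripper_width: 0.0849
grasp_force: 0.0
```

apply_moves --grip '[85,85,85,85,85]' --pt "28 -44.7 10" --pt "31 -42.8 10" --pt "33.6 -40.6 10" --pt "36.2 -38.3 0" --pt "0 0 0" --roll '[-3.78,-3.78,-3.78,-3.78,0]'

```text
t: 18.7
eef_pos: [0.4535, -0.2195, 0.1054]
orientation: [1.195, -2.904, -0.001]
force: [0.6, -0.4, -0.1]
gripper_width: 0.0849
grasp_force: 0.0
```

```bash
python3 - <<'E'
from h import *
for i in range(3): im,d=ctrl.get_image("side")
cv2.imwrite("pics/s6.png",cv2.resize(im[150:290,150:310,::-1],None,fx=4,fy=4,interpolation=cv2.INTER_CUBIC))
print(ctrl.mark_of("side","cutter_round")); print(ctrl.sense()["eef_pos"].round(4),np.degrees(yaw()))
route([([.453,-.217,.005],np.radians(225))],40)
E
```

```text
[{'location': [0.5916, -0.3753, 0.0034], 'conf': 0.87}, {'location': [0.4508, -0.2159, -0.0015], 'conf': 0.59}, {'location': [0.4848, 0.2608, 0.0073], 'conf': 0.51}]
[ 0.4532 -0.2151  0.1057] -134.94259485035045
[[0.5, -0.4, 33.6], [0.5, -0.4, 33.6], [0.5, -0.4, 33.6]] [np.float64(0.02), np.float64(0.02), np.float64(0.02)]
```

View pics/s6.png

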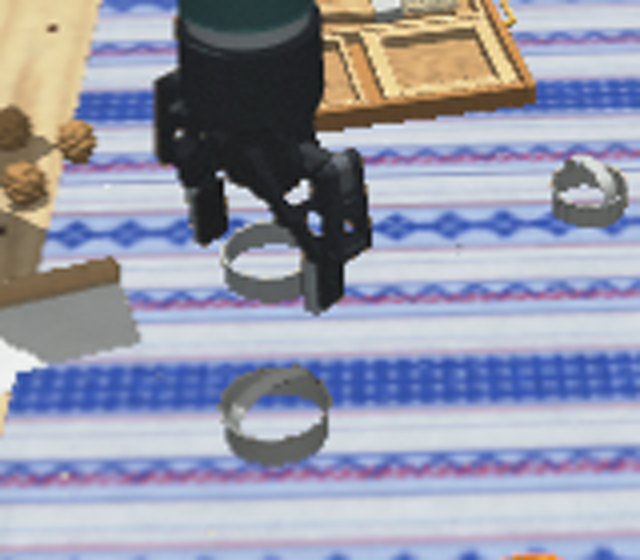

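The fingers straddle the round cutter across its handle, tips at crop (208,240) and (322,310), ring at (275,415). I descend.

apply_moves --grip '[85,85,85,85,85]' --pt "1 -1 40" --pt "0 0 40" --pt "0 0 21" --pt "0 0 0" --pt "0 0 0" --roll '[0,0,0,0,0]'

```text
t: 19.52
eef_pos: [0.4547, -0.2175, 0.0064]
orientation: [-1.204, 2.901, -0.001]
force: [0.2, 0.7, -0.2]
gripper_width: 0.0848
grasp_force: 0.0
```

apply_moves --grip '[60,60,60,60,60]' --pt "0 0 0" --pt "0 0 0" --pt "0 0 0" --pt "0 0 0" --pt "0 0 0" --roll '[0,0,0,0,0]' --newtons 25

```text
t: 20.15
eef_pos: [0.4553, -0.2184, 0.0074]
orientation: [-1.202, 2.9, -0.003]
force: [-0.8, 0.9, 4.7]
gripper_width: 0.0638
grasp_force: 26.4
```

apply_moves --grip '[60,60,60,60]' --pt "0 0 -20" --pt "0 0 -40" --pt "0 0 -40" --pt "0 0 0" --roll '[0,0,0,0]'

```text
t: 20.65
eef_pos: [0.4573, -0.2201, 0.1101]
orientation: [-1.201, 2.897, -0.012]
force: [0.0, -0.6, 0.1]
gripper_width: 0.0636
grasp_force: 28.0
```

```bash
python3 - <<'E'
from h import *
for i in range(3): im,d=ctrl.get_image("side")
cv2.imwrite("pics/s7.png",cv2.resize(im[150:290,150:310,::-1],None,fx=4,fy=4,interpolation=cv2.INTER_CUBIC))
print(ctrl.mark_of("side","cutter_round")); print(ctrl.sense()["eef_pos"].round(4),np.degrees(yaw()))
route([([.447,.160,.12],np.radians(225))],54)
E
```

```text
[{'location': [0.4501, -0.2166, 0.0975], 'conf': 0.79}, {'location': [0.5912, -0.376, 0.005], 'conf': 0.71}, {'location': [0.4437, -0.066, 0.0032], 'conf': 0.57}]
[ 0.4531 -0.2174  0.1047] -134.98473871846528
[[-37.5, 38.7, -2.2], [-37.5, 38.7, -2.2], [-37.5, 38.7, -2.2], [-37.5, 38.7, -2.2], [-37.5, 38.7, -2.2]] [np.float64(0.0), np.float64(0.0), np.float64(0.0), np.float64(0.0), np.float64(0.0)]
[[-37.5, 38.7, -2.2], [-37.5, 38.7, -2.2]] [np.float64(0.0), np.float64(0.0)]
```

View pics/s7.png

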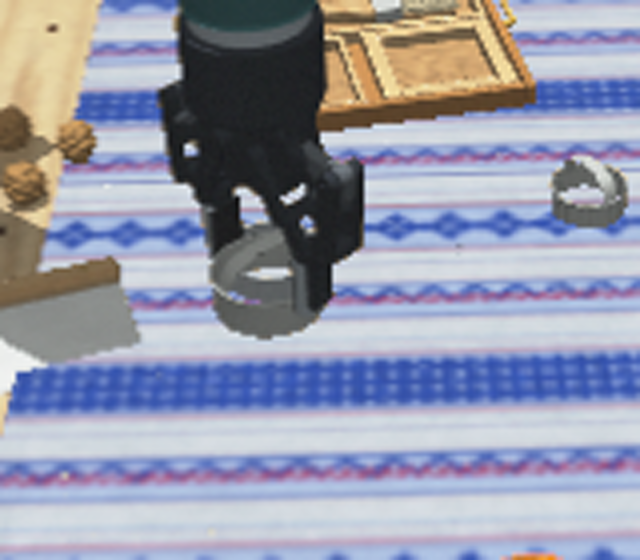

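Held level, ring at crop (268,285). I carry it to the larger square bay.

apply_moves --grip '[60,60,60,60,60]' --pt "-37.5 38.7 0" --pt "-37.5 38.7 0" --pt "-37.5 38.7 0" --pt "-37.5 38.7 0" --pt "-37.5 38.7 0" --roll '[0,0,0,0,0]'

```text
t: 21.48
eef_pos: [0.4482, 0.0531, 0.1042]
orientation: [1.201, -2.9, -0.002]
force: [0.5, -0.1, -0.5]
gripper_width: 0.0635
grasp_force: 28.0
```

apply_moves --grip '[60,60,60,60,60]' --pt "-37.5 38.7 0" --pt "-37.5 38.7 0" --pt "0 0 30" --pt "0 0 30" --pt "0 0 10" --roll '[0,0,0,0,0]'

```text
t: 22.1
eef_pos: [0.4447, 0.1588, 0.0327]
orientation: [1.201, -2.896, -0.002]
force: [-0.2, -0.3, -0.1]
gripper_width: 0.0641
grasp_force: 28.0
```

```bash
python3 - <<'E'
from h import *
for i in range(5): im,d=ctrl.get_image("side")
cv2.imwrite("pics/s8.png",cv2.resize(im[110:200,170:300,::-1],None,fx=6,fy=6,interpolation=cv2.INTER_CUBIC))
print(ctrl.mark_of("side","cutter_round"),ctrl.mark_of("side","square_bay_large")); print(ctrl.sense()["eef_pos"].round(4),np.degrees(yaw()))
route([([.447,.160,.0165],np.radians(225))],54)
E
```

```text
[{'location': [0.4448, 0.161, 0.0279], 'conf': 0.63}] [{'location': [0.4504, 0.1602, 0.0078], 'conf': 0.66}]
[0.4492 0.1592 0.0367] -135.01011916266583
[[1.0, 2.1, 20.2]] [np.float64(-0.01)]
```

View pics/s8.png

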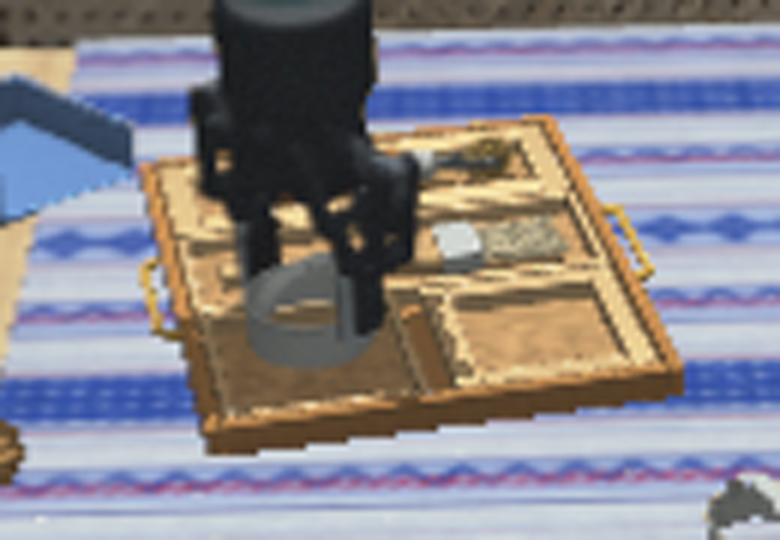

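apply_moves --grip '[60,60,60,60,78]' --pt "0 0 12" --pt "0 0 8" --pt "0 0 1" --pt "0 0 0" --pt "0 0 0" --roll '[0,0,0,0,0]'

```text
t: 23.08
eef_pos: [0.448, 0.1592, 0.0145]
orientation: [-1.203, 2.902, 0.0]
force: [-0.3, -0.9, 0.4]
gripper_width: 0.0776
grasp_force: 0.0
```

apply_moves --grip '[78,78,85,85,85]' --pt "0 0 0" --pt "0 0 0" --pt "0 0 -20" --pt "0 0 -40" --pt "0 0 -40" --roll '[0,0,0,0,0]'

```text
t: 23.7
eef_pos: [0.4474, 0.159, 0.1151]
orientation: [1.202, -2.901, -0.0]
force: [0.3, -0.2, 0.1]
gripper_width: 0.085
grasp_force: 0.0
```

```bash
python3 - <<'E'
from h import *
for i in range(4): im,d=ctrl.get_image("side")
print(ctrl.mark_of("side","cutter_round"),ctrl.mark_of("side","square_bay_large"));
for r in ctrl.masks_of("side","cutter_round")[:3]:
    P=cloud("side",d,r["mask"]); print(r["conf"],np.round(np.percentile(P,[2,50,98],axis=0)*1000))
print(ctrl.mark_of("side","cutter_fluted"))
print(ctrl.sense()["eef_pos"].round(4),np.degrees(yaw()))
route([([.657,.003,.10],np.radians(126))],54)
E
```

```text
[{'location': [0.5902, -0.3742, 0.0019], 'conf': 0.89}, {'location': [0.4445, 0.1586, 0.0102], 'conf': 0.88}, {'location': [0.5561, 0.1833, 0.0065], 'conf': 0.66}] []
0.97 [[ 563. -408.    3.]
 [ 587. -382.   17.]
 [ 621. -343.   42.]]
0.62 [[419. 125.   7.]
 [448. 148.  22.]
 [476. 193.  50.]]
[{'location': [0.6573, 0.0054, 0.0005], 'conf': 0.7}]
[0.4466 0.1589 0.113 ] -134.98342098826936
[[-3.9, -25.9, 1.3], [-8.2, -24.9, 1.3], [-12.4, -23.1, 1.3], [-16.2, -20.6, 1.3], [-19.5, -17.5, 1.3]] [np.float64(9.9), np.float64(9.9), np.float64(9.9), np.float64(9.9), np.float64(9.9)]
[[-22.2, -13.9, 1.3], [-24.3, -9.9, 1.3], [-25.6, -5.5, 1.3], [-26.2, -1.1, 1.3], [-26.0, 3.4, 1.3]] [np.float64(9.9), np.float64(9.9), np.float64(9.9), np.float64(9.9), np.float64(9.9)]
```

apply_moves --grip '[85,85,85,85,85]' --pt "-3.9 -26 0" --pt "-8.2 -25 0" --pt "-12.4 -23 0" --pt "-16.2 -20.6 0" --pt "-19.5 -17.5 0" --roll '[9.9,9.9,9.9,9.9,9.9]'

```text
t: 24.72
eef_pos: [0.5529, 0.0805, 0.113]
orientation: [-0.132, -3.136, 0.0]
force: [0.3, -0.4, 0.1]
gripper_width: 0.085
grasp_force: 0.0
```

apply_moves --grip '[80,80,80,80,80]' --pt "-22.2 -13.9 0" --pt "-24.3 -10 0" --pt "-25.6 -5.5 0" --pt "-26.2 -1 0" --pt "-26 3.4 0" --roll '[9.9,9.9,9.9,9.9,9.9]'

```text
t: 25.35
eef_pos: [0.6583, 0.0026, 0.1127]
orientation: [-1.433, -2.793, 0.002]
force: [0.6, 1.0, -0.0]
gripper_width: 0.0798
grasp_force: 0.0
```

```bash
python3 - <<'E'
from h import *
for i in range(5): im,d=ctrl.get_image("side")
cv2.imwrite("pics/s9.png",cv2.resize(im[110:220,240:370,::-1],None,fx=5,fy=5,interpolation=cv2.INTER_CUBIC))
print(ctrl.mark_of("side","cutter_fluted")); print(ctrl.sense()["eef_pos"].round(4),np.degrees(yaw()))
route([([.657,.004,.005],np.radians(126))],54)
E
```

```text
[{'location': [0.6559, 0.0054, 0.0008], 'conf': 0.69}, {'location': [0.4442, -0.0641, 0.0013], 'conf': 0.35}]
[0.6572 0.0037 0.1135] 126.11356319946076
[[0.1, 0.0, 36.2], [0.1, 0.0, 36.2], [0.1, 0.0, 36.2]] [np.float64(0.04), np.float64(0.04), np.float64(0.04)]
```

View pics/s9.png

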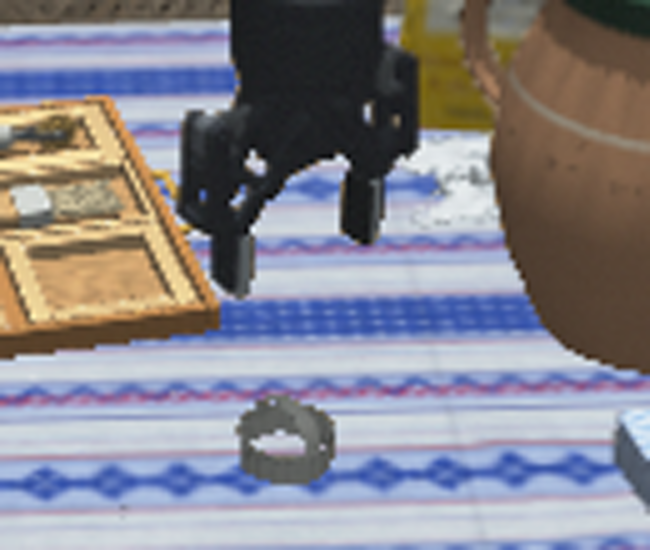

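The fingers straddle the fluted cutter at crop (287,440) along +x+y. I descend and grip.

apply_moves --grip '[80,80,80,80,80]' --pt "0 0 45" --pt "0 0 40" --pt "0 0 22" --pt "0 0 0" --pt "0 0 0" --roll '[0,0,0,0,0]'

```text
t: 26.28
eef_pos: [0.6591, 0.0034, 0.0087]
orientation: [1.424, 2.799, 0.001]
force: [0.3, -0.8, 1.0]
gripper_width: 0.0801
grasp_force: 0.0
```

apply_moves --grip '[45,45,45,45,45]' --pt "0 0 0" --pt "0 0 0" --pt "0 0 0" --pt "0 0 0" --pt "0 0 0" --roll '[0,0,0,0,0]'

```text
t: 26.9
eef_pos: [0.66, 0.003, 0.0097]
orientation: [1.424, 2.797, 0.002]
force: [-1.9, 0.8, 5.7]
gripper_width: 0.0517
grasp_force: 25.6
```

apply_moves --grip '[45,45,45,45]' --pt "0 0 -20" --pt "0 0 -40" --pt "0 0 -35" --pt "0 0 0" --roll '[0,0,0,0]'

```text
t: 27.4
eef_pos: [0.6624, 0.0027, 0.1081]
orientation: [1.422, 2.792, 0.005]
force: [0.6, -0.2, -0.1]
gripper_width: 0.0521
grasp_force: 26.3
```

```bash
python3 - <<'E'
from h import *
for i in range(4): im,d=ctrl.get_image("side")
cv2.imwrite("pics/s10.png",cv2.resize(im[110:220,240:370,::-1],None,fx=5,fy=5,interpolation=cv2.INTER_CUBIC))
print(ctrl.mark_of("side","cutter_fluted")); print(ctrl.sense()["eef_pos"].round(4),np.degrees(yaw()))
route([([.559,.181,.10],np.radians(126))],54)
E
```

```text
[{'location': [0.6579, 0.0045, 0.0924], 'conf': 0.49}]
[0.6574 0.0032 0.1012] 126.01140553790414
[[50.4, 6.3, 0.3], [50.4, 6.2, 0.3], [50.4, 6.2, 0.3], [50.4, 6.2, 0.3]] [np.float64(0.0), np.float64(0.0), np.float64(0.0), np.float64(0.0)]
```

View pics/s10.png

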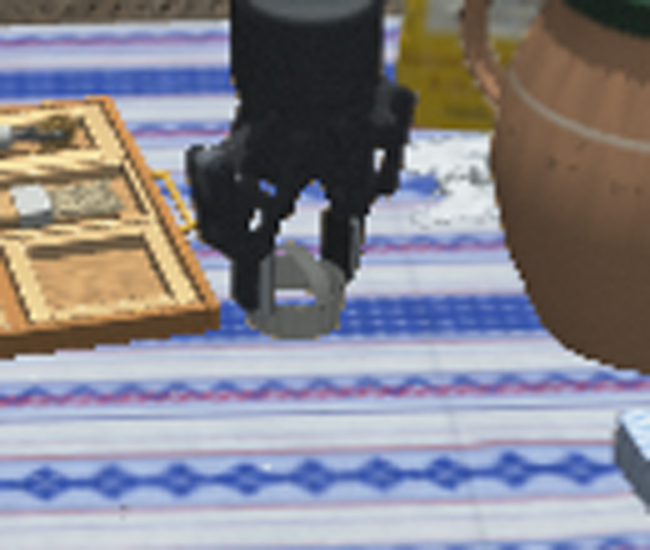

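Held level at crop (297,295). I carry it to the smaller square bay.

apply_moves --grip '[45,45,45,45,45]' --pt "50.4 6.2 0" --pt "50.4 6.2 0" --pt "50.4 6.2 0" --pt "50.4 6.2 0" --pt "0 0 0" --roll '[0,0,0,0,0]'

```text
t: 28.28
eef_pos: [0.5568, 0.183, 0.101]
orientation: [-1.418, -2.799, 0.003]
force: [0.1, -0.3, 0.1]
gripper_width: 0.0517
grasp_force: 26.3
```

apply_moves --grip '[45,45,45,45,45]' --pt "0 0 30" --pt "0 0 25" --pt "0 0 5" --pt "0 0 0" --pt "0 0 0" --roll '[0,0,0,0,0]'

```text
t: 28.9
eef_pos: [0.5614, 0.1806, 0.0436]
orientation: [1.426, 2.798, 0.002]
force: [0.6, -0.3, -0.6]
gripper_width: 0.0518
grasp_force: 26.3
```

```bash
python3 - <<'E'
from h import *
for i in range(5): im,d=ctrl.get_image("side")
cv2.imwrite("pics/s11.png",cv2.resize(im[110:200,170:300,::-1],None,fx=6,fy=6,interpolation=cv2.INTER_CUBIC))
print(ctrl.mark_of("side","cutter_fluted"),ctrl.mark_of("side","square_bay_small")); print(ctrl.sense()["eef_pos"].round(4),np.degrees(yaw()))
route([([.559,.181,.018],np.radians(126))],54)
E
```

```text
[{'location': [0.5607, 0.1825, 0.0345], 'conf': 0.44}] [{'location': [0.556, 0.1818, 0.0085], 'conf': 0.7}, {'location': [0.4471, -0.3523, 0.0015], 'conf': 0.46}]
[0.5604 0.1808 0.043 ] 126.02457738937056
[[1.0, -1.1, 25.0]] [np.float64(0.02)]
```

View pics/s11.png

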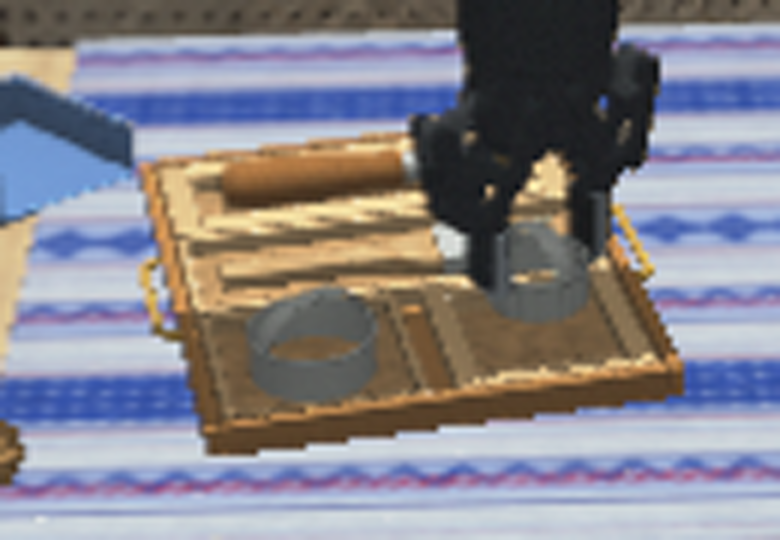

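apply_moves --grip '[45,45,45,45,45]' --pt "1 -1 12" --pt "0 0 8" --pt "0 0 4" --pt "0 0 0" --pt "0 0 0" --roll '[0,0,0,0,0]'

```text
t: 29.88
eef_pos: [0.5581, 0.1809, 0.0188]
orientation: [-1.425, -2.798, 0.001]
force: [-3.5, -0.4, 4.9]
gripper_width: 0.0519
grasp_force: 26.7
```

apply_moves --grip '[45,66,66,66,66]' --pt "0 0 1" --pt "0 0 0" --pt "0 0 0" --pt "0 0 0" --pt "0 0 -20" --roll '[0,0,0,0,0]'

```text
t: 30.5
eef_pos: [0.5568, 0.1805, 0.0358]
orientation: [-1.424, -2.796, 0.005]
force: [0.2, -0.8, 0.4]
gripper_width: 0.0659
grasp_force: 0.0
```

apply_moves --grip '[75,75,75,75,75]' --pt "0 0 -40" --pt "0 0 -50" --pt "50 -30 -30" --pt "50 -30 0" --pt "0 0 0" --roll '[0,0,0,0,0]'

```text
t: 31.12
eef_pos: [0.4497, 0.226, 0.1558]
orientation: [-1.42, -2.8, 0.003]
force: [1.0, 1.0, -0.2]
gripper_width: 0.075
grasp_force: 0.0
```

```bash
python3 - <<'E'
from h import *
for n in("side","top"):
    im,d=ctrl.get_image(n)
    if n=="side": cv2.imwrite("pics/s12.png",cv2.resize(im[110:200,170:300,::-1],None,fx=6,fy=6,interpolation=cv2.INTER_CUBIC))
    for l in "pastry_wheel pastry_brush cutter_round cutter_fluted long_bay_narrow long_bay_wide square_bay_large square_bay_small screwdriver jar_ring".split():
        print(n,l,[(np.round(r["location"],3).tolist(),round(float(r["conf"]),2)) for r in ctrl.mark_of(n,l)[:3]])
E
```

```text
side pastry_wheel [([0.472, 0.344, 0.008], 0.88)]
side pastry_brush [([0.486, 0.26, 0.006], 0.73)]
side cutter_round [([0.592, -0.374, 0.002], 0.79), ([0.447, 0.158, 0.008], 0.76)]
side cutter_fluted [([0.56, 0.184, 0.011], 0.77)]
side long_bay_narrow [([0.47, 0.34, 0.006], 0.86)]
side long_bay_wide [([0.488, 0.264, 0.007], 0.63), ([0.47, 0.34, 0.007], 0.16)]
side square_bay_large [([0.451, 0.159, 0.003], 0.86)]
side square_bay_small [([0.558, 0.182, 0.007], 0.62)]
side screwdriver [([0.451, -0.354, 0.002], 0.59)]
side jar_ring [([0.442, -0.064, 0.005], 0.52), ([0.449, 0.162, 0.006], 0.41)]
top pastry_wheel []
top pastry_brush [([0.486, 0.258, 0.011], 0.69)]
top cutter_round [([0.448, 0.159, 0.008], 0.65), ([0.589, -0.377, 0.001], 0.43)]
top cutter_fluted [([0.558, 0.184, 0.01], 0.55)]
top long_bay_narrow [([0.449, 0.156, 0.009], 0.44)]
top long_bay_wide [([0.442, -0.063, -0.001], 0.57), ([0.486, 0.262, 0.003], 0.55), ([0.56, 0.186, 0.009], 0.37)]
top square_bay_large [([0.446, 0.161, 0.004], 0.71), ([0.448, 0.158, 0.004], 0.54)]
top square_bay_small [([0.562, 0.18, 0.006], 0.81)]
top screwdriver [([0.45, -0.352, 0.003], 0.49)]
top jar_ring [([0.445, -0.064, 0.004], 0.51)]
```

View pics/s12.png

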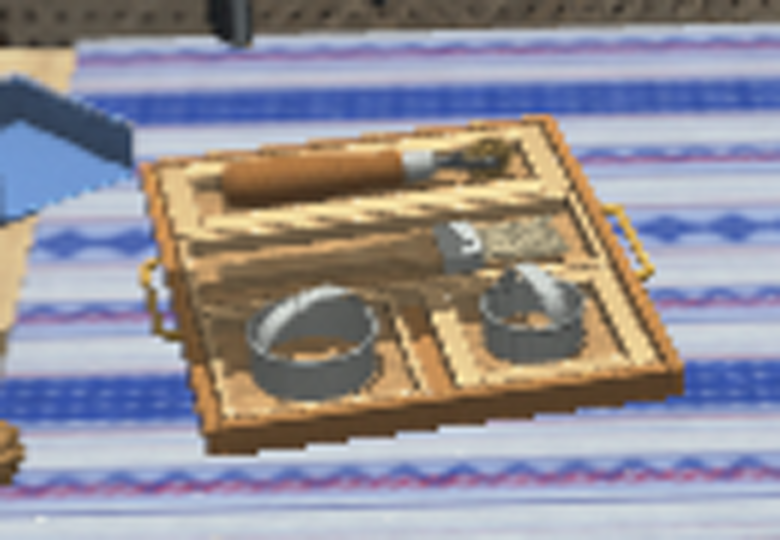

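All four tools lie flat in their bays: wheel (330,175), brush (450,250), round cutter (313,345) and fluted cutter (532,315). The screwdriver and jar ring have not moved, and the gripper is clear.

```bash
python3 -c "
from bench import ctrl
print(ctrl.sign_off())"
```

```text
the job is handed in; nothing more can be done
None
```

The pastry wheel, pastry brush, round cutter and fluted cutter each lie flat in their own caddy bay, the screwdriver and jar ring were not moved, and the job is handed in (about 31 of the 128 s used; the verdict was not shown).

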